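# Click the fuel can shut

## Robot

A 6-joint arm with a two-finger parallel gripper is mounted at the origin on a cart in front of the work surface, level with it; the furniture and walls round the work are solid. World frame = base frame: x ahead of the robot, y to its left, z up, the work surface at z = 0. Lengths are in mm, angles in rad, forces in N, time in s.
With the tool pointing down it reaches from about 400 to 925 mm from the base axis. Payload 12.5 kg.
Tool frame: the origin (TCP) lies midway between the tips of the shut fingers; the grasp point (between the pads) lies 19 mm behind it (env.tcp_to_grasp is the distance from the TCP to the grasp point, in mm); z points along the fingers, y is the line along which they close (so a half turn about z gives the same grasp; the last joint's range is limited). The gripper opens to 95 mm and grips with 3 to 60 N. Pads are 20 mm wide; open, the fingers measure 119 mm over their backs; the gripper's body (75 mm by 180 mm) begins 59 mm behind the grasp point.
Start: joints at [1.044, 0.491, 1.559, -0, 1.092, -0.106], TCP at [255.293, 570.502, 214.661] pointing down, gripper open.
Joint ranges: [-3.1, 3.1], [-0.84, 2.19], [0.05, 2.79], [-1.13, 4.28], [0.06, 2.93], [-2.69, 2.69]. Speed limits (rad/s): [2.22, 2.22, 2.79, 3.14, 3.14, 3.14].

## Interface

Orientations are given as [roll, pitch, yaw] about the fixed x, y, z axes, in that order (R = Rz(yaw) Ry(pitch) Rx(roll)).
In Python, from cell import env gives the robot as it stands. The module is installed in compiled form; this text tells all that it offers.
- The arm moves only by the tool step_arm, never from a script. Its argument "plan" is a list that holds one entry, the list of rows, each a list of 5 numbers: the shift along the tool's x, y, z in mm, then the turn about the tool's z in degrees, then the opening, from -1 (shut) to 1 (fully open). A call has 1 to 8 rows; each row is the pose to reach, as a shift and turn from the pose commanded when the call began, along the tool's axes at that moment; what a row does not reach only later rows make up. A row lasts 1/12 s, in which the tool goes at most 41.7 mm and 7.16 degrees, less where a joint would pass 70% of its speed; a pose out of reach is approached as far as the arm can. A call with a gripper value outside its range is refused whole. The fingers move at their own pace and stop on an object; the grip force is fixed at half the most. Time passes only in rows, so rows that repeat a pose let the fingers close. It gives the time, the measured TCP pose, the force, the opening and the grip force at its end, in the units of the state.
- env.state(): the state, without advancing time (a new reading comes with each control period).
- env.read_camera(name): name is "scene" or "top"; returns the picture (420x560x3 uint8, blue, green, red); there is no depth.
- env.get_calibration(name): a dict with "K" (3x3 intrinsics, pixels), "extrinsics" (4x4, takes a point from world to camera coordinates). Camera axes: x right, y up, looking along -z (the intrinsics and any distortion apply to the point x, -y, -z); pixel columns grow to the right and rows downward; lengths in mm; the calibration is good to about 2 mm. A picture is of the moment at which its call begins. get_calibration takes no time and is no camera call.
- env.job_done(): hands the job in; it is judged then, once.
The state is a dict: "t": time; "joints": joint angles; "qvel": joint speeds; "tau": joint torques, N m; "eef_pos": TCP position; "tcp_rot": TCP orientation; "ft_force": force on the tool from outside, world axes, zero at the start; "moment": the same for the moment, N m; "opening": opening from 0.0 (shut) to 1.0 (fully open); "grip_force": force on a finger pad.
Only numpy, scipy, OpenCV 4.12 (cv2) and the standard library are available. Lean on these libraries where they do the work, as an engineer would, in place of code of your own. Each camera call takes 0.05 s, during which the arm holds its last target. There are 200 camera calls.

## Task

Close up the grey fuel can for storage: turn its winged filler cap clockwise until you feel the ratchet click - one click is enough, three at most. Then swing the keeper lever fully in against the cap's collar. Do not lean hard on the can, shove it, lift it or turn it on the bench, and leave the other things where they are.

Things in the scene. Friction and masses are not known exactly. Their poses are not given: they have to be found in the camera images.
- fuel_can: squat grey metal can, 130 (x) x 220 (y) x 110 mm high, 4.3 kg, free on the bench. Origin under its centre; x points from its front to its back, z up. On its flat top (z = 110): filler cap, axis at (0, -55); keeper lever, pivot at (0, +45); a carrying handle of 10 mm bar across x at y = +88, top at z = 146. All z given below are in mm above the can's underside
- cap: black winged grip of the filler cap: a disc 60 mm in diameter (z = 130 to 144) with an upright wing, 48 mm long, 12 mm thick (z = 144 to 171). Origin on the cap's axis at z = 115, z up; the wing runs along its x axis; a small nub on the disc's rim marks its -x side. Clockwise from above tightens; turning back unscrews grip and collar together. It does not rise or sink as it turns
- wing_top (a point): middle of the wing's top edge, on the cap's axis, z = 171. The grip drives the collar through a spring ratchet (18 teeth, 0.349 rad a click): the torque is about 0.06 N m while the collar turns freely; as it comes onto its springy stop the torque climbs over some 0.2 rad to about 0.28 N m, then drops sharply as the grip slips one tooth past the collar, and again for each tooth
- collar: dark knurled threaded collar under the grip, 54 mm in diameter (z = 115 to 129), a lug 6 mm wide on its -x side. Origin on the cap's axis at z = 115. At the start the lug lies under the grip's nub; each click moves the nub 20 degrees clockwise past the lug
- collar_top (a point): centre of the collar's top, on the cap's axis, z = 129. The collar starts 0.8 to 2.1 rad short of its stop. At the stop its lug faces the can's front (-x) only roughly, up to 1.1 rad either way; the exact place differs from can to can, cannot be seen and must be felt
- keeper (a joint): angle of the keeper lever (rad): 0 = fully in (pointing along the can's -y, its steel foot against the collar; a hard stop), growing as it swings clockwise seen from above, out towards the can's front, up to 1.6. Stays where it is left (friction about 0.03 N m)
- keeper_post (a point): top of the upright round finger post on the keeper lever: post 10 mm in diameter, from z = 118 up to this point at z = 141.5 (can frame), 40 mm from the pivot. The lever itself is a steel strip 11 mm wide and 4 mm thick, 72 mm long, lying 3 mm above the can's top
- keeper_pivot (a point): pivot of the keeper lever, on its vertical axis, z = 118 mm
- masking_tape: roll of masking tape, 100 mm across, 25 mm high; bystander; origin under its centre
- tape_measure: tape measure, 32 x 74 x 60 mm; bystander; origin under its centre
- flux_tin: round flux tin, 67 mm across, 31 mm high; bystander; origin under its centre
- brass_stub: upright brass rod stub, 18 mm in diameter, 62 mm tall; bystander; origin under its centre
- screwdriver_c: screwdriver 172 mm long with black handle, lying; bystander; origin under its centre
- pipe_elbow: dark pipe elbow, 50 x 50 x 28 mm; bystander; origin under its centre
- workbench: the wooden workbench under it all, fixed; its top is at z = 0

How it is judged (in metres and radians):
On the way, in this order (a step that is already met when the one before it is completed fails the run):
1. the cap has clicked past its collar at least once, with the keeper still out (angle between the x axis of cap and the x axis of collar, either way round above 0.25 rad and value of joint keeper above 0.5 rad), for 0.2 s.
2. the keeper is swung in (value of joint keeper below 0.12 rad), for 0.2 s.
At the end, for the whole second after the job is handed in: the cap stands one to three clicks (0.25 to 1.2 rad) past its collar, the collar is not unscrewed again (its lug within 1.3 rad of the can's front), the keeper is within 0.12 rad of fully in, and the can stands still and upright (angle between the x axis of cap and the x axis of collar, either way round between 0.25 and 1.2 rad and angle between the x axis of collar and the x axis of fuel_can, either way round below 1.3 rad and value of joint keeper below 0.12 rad and angle between fuel_can's own z axis and vertical below 0.03 rad and linear speed of fuel_can below 0.01 m/s); the robot touches nothing.
It fails at once if the cap is driven more than three clicks past its collar (angle between the x axis of cap and the x axis of collar, either way round above 1.25 rad).
It fails at once if the can is shoved or twisted so that it moves more than 12 mm or its filler more than 15 mm (distance of fuel_can from where it was at the start of the episode above 0.012 m or distance of wing_top from where it was at the start of the episode above 0.015 m).
It fails at once if the can is lifted more than 5 mm or tipped more than 0.1 rad (height (world z) of fuel_can above 0.005 m or angle between fuel_can's own z axis and vertical above 0.1 rad).
It fails at once if the can is leaned on with more than about 30 N (over 72 N between can and bench, of which 42 N is its own weight) (contact force between fuel_can and workbench above 72 N).
It fails at once if a bystander is moved more than 20 mm (distance of any of masking_tape, tape_measure, flux_tin, brass_stub, screwdriver_c, pipe_elbow from where it was at the start of the episode above 0.02 m).
It also fails if it takes over 72 s, if anything falls off the work surface, if the arm or the gripper's body presses on something with over 40 N, if the wrist force passes 120 N, or if a joint passes its speed limit or range.

## Working session

There is one attempt and no reset: what is moved stays moved. The work goes in short steps, Python scripts to look and compute and a tool call to move; the robot and the scene stay as the last step left them, time stands still between calls to the robot, and variables do not carry over. Pictures are saved under pics/ and viewed, at most 10 in all, crops included, and the job is handed in when it is done.

Besides the shell and the picture viewer there is one more tool, called after "Emit:" in YAML: its name, and indented under it one key for each argument. step_arm: Moves the arm, as the interface text tells. Its arguments: {"type":"object","properties":{"plan":{"type":"array"}},"required":["plan"]}

```bash
mkdir -p pics
python3 - <<'E'
from cell import env
import cv2
s=env.state();print(s)
for n in("scene","top"):
    cv2.imwrite(f"pics/{n}0.png",env.read_camera(n));c=env.get_calibration(n);print(n,c)
E
```

```text
{'t': 0.0, 'joints': array([ 1.04438906e+00,  4.91511646e-01,  1.55951982e+00,  7.78315523e-06,
        1.09171356e+00, -1.05611600e-01]), 'qvel': array([ 0.00051913,  0.00359847,  0.0010925 ,  0.00081594,  0.00097049,
       -0.00090186]), 'tau': array([ 4.83063650e-04, -6.12658167e+01, -2.58181876e+01,  6.93333079e-02,
        4.81822772e-02, -1.03505884e-04]), 'eef_pos': array([255.1452777 , 570.23838203, 214.06729303]), 'tcp_rot': array([-3.14044743e+00, -1.28341755e-04,  2.72079332e+00]), 'ft_force': array([-0.59602462,  0.00811393,  0.88251856]), 'moment': array([ 0.03255317, -0.00213204,  0.00607682]), 'grip_force': 0.0, 'opening': 1.0028175207771701}
scene {'K': array([[501.38010325,   0.        , 278.12242614],
       [  0.        , 501.38010325, 203.21941962],
       [  0.        ,   0.        ,   1.        ]]), 'extrinsics': array([[-4.49410659e-01, -8.93279451e-01,  9.04885691e-03,
         2.71757274e+02],
       [ 6.80301041e-01, -3.35660605e-01,  6.51553875e-01,
        -1.37328070e+02],
       [-5.78982343e-01,  2.98971203e-01,  7.58548394e-01,
        -1.43251932e+03],
       [ 0.00000000e+00,  0.00000000e+00,  0.00000000e+00,
         1.00000000e+00]])}
top {'K': array([[401.0746655 ,   0.        , 282.18940208],
       [  0.        , 401.0746655 , 208.33792783],
       [  0.        ,   0.        ,   1.        ]]), 'extrinsics': array([[-2.39534336e-03, -9.99890156e-01, -1.46266584e-02,
         7.12477852e+01],
       [ 9.84205595e-01, -4.94638875e-03,  1.76960111e-01,
        -4.56733465e+02],
       [-1.77013022e-01, -1.39717588e-02,  9.84109333e-01,
        -1.15047797e+03],
       [ 0.00000000e+00,  0.00000000e+00,  0.00000000e+00,
         1.00000000e+00]])}
```

View pics/scene0.png

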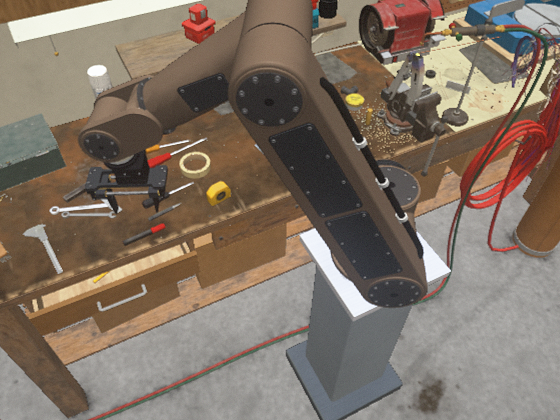

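View pics/top0.png

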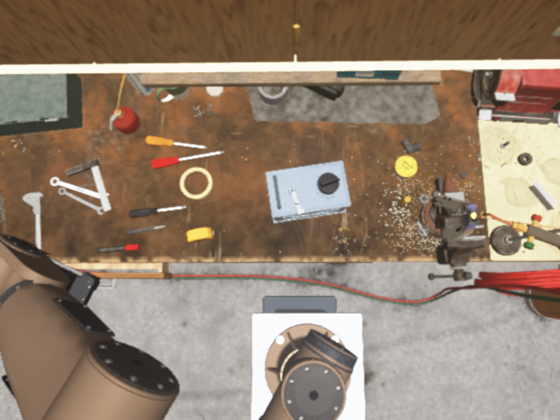

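The top view shows the can at about (308,190) and the cap at about (328,184). The handle is on the left at about (277,195). In the scene view the arm hides the can. I'll enlarge the can.

```bash
cat > h.py <<'E'
import numpy as np, cv2
from cell import env
def ray(name,uv,z):
    c=env.get_calibration(name);K=c["K"];T=c["extrinsics"];R=T[:3,:3];t=T[:3,3]
    d=np.linalg.inv(K)@[uv[0],uv[1],1];d=R.T@(d*[1,-1,-1]);o=-R.T@t
    return o+d*(z-o[2])/d[2]
def proj(name,p):
    c=env.get_calibration(name);q=c["extrinsics"][:3,:3]@p+c["extrinsics"][:3,3];q=c["K"]@(q*[1,-1,-1]);return q[:2]/q[2]
def crop(name,f,x0,y0,w,h,k):
    im=env.read_camera(name);cv2.imwrite("pics/"+f,cv2.resize(im[y0:y0+h,x0:x0+w],None,fx=k,fy=k,interpolation=cv2.INTER_CUBIC));return im
E
python3 - <<'E'
from h import *
crop("top","can1.png",255,150,110,80,7)
E
```

```text
(no output)
```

View pics/can1.png

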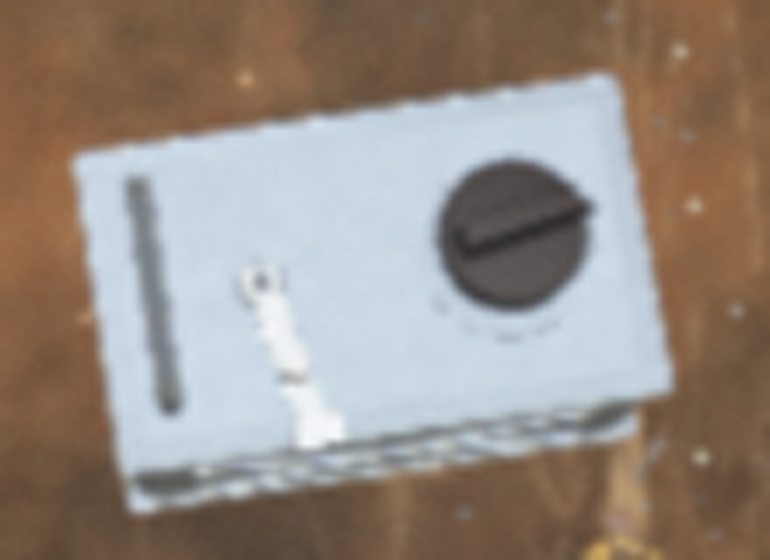

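```bash
cat >> h.py <<'E'
def plan_to(xyz,yaw):
    s=env.state();p=s["eef_pos"];y=s["tcp_rot"][2];d=np.array(xyz)-p
    c,n=np.cos(y),np.sin(y)
    turn=-np.degrees((yaw-y+np.pi)%(2*np.pi)-np.pi)
    return np.round([d[0]*c+d[1]*n,d[0]*n-d[1]*c,-d[2],turn],1)
E
python3 - <<'E'
from h import *
im=env.read_camera("top")
P=lambda c:((c[0]+.5)/7-.5+255,(c[1]+.5)/7-.5+150)
for n,c,z in[("BL",(75,157),110),("BR",(612,75),110),("FR",(672,388),110),("piv",(261,281),118),("postbase",(292,375),130),("leverend",(322,440),115),("w1",(465,243),171),("w2",(585,208),171),("disc",(513,234),144),("h1",(138,180),146),("h2",(170,408),146)]:
    print(n,ray("top",P(c),z).round(1))
g=im.max(2).astype(int);m=(g<110).astype(np.uint8)
sub=np.zeros_like(m);sub[168:200,312:345]=m[168:200,312:345]
k,_=max([(c,cv2.contourArea(c)) for c in cv2.findContours(sub,0,2)[0]],key=lambda a:a[1]);print(cv2.minEnclosingCircle(k))
bl,br,fr=[ray("top",P(c),110)[:2] for c in[(75,157),(612,75),(672,388)]]
print("can yaw",np.arctan2(*(bl-br)[::-1])-np.pi/2,"len",np.linalg.norm(bl-br),np.linalg.norm(br-fr),"ctr",(bl+fr)/2)
E
```

```text
BL [549.9 116.4 110. ]
BR [ 583.  -102.4  110. ]
FR [ 453.1 -122.5  110. ]
piv [496.   41.3 118. ]
postbase [455.4  29.5 130. ]
leverend [431.9  17.5 115. ]
w1 [498.3 -36.  171. ]
w2 [511.8 -82.  171. ]
disc [508.4 -57.1 144. ]
h1 [530.5  89.6 146. ]
h2 [439.5  77.1 146. ]
((328.18853759765625, 183.27049255371094), 10.700655937194824)
can yaw 0.1501757032439195 len 221.29078747560237 131.44214000069346 ctr [501.53478174  -3.05466835]
```

Run:
```python
from h import *
print(plan_to([508,-58,215],1.856))
```

```text
[-487.4 -470.3   -0.7   49.5]
```

Emit:
step_arm:
  plan:
    - [[-487,-470,0,49.5,1],[-487,-470,0,49.5,1],[-487,-470,0,49.5,1],[-487,-470,0,49.5,1],[-487,-470,0,49.5,1],[-487,-470,0,49.5,1],[-487,-470,0,49.5,1],[-487,-470,0,49.5,1]]

```text
t: 0.87
eef_pos: [379.9, 259.4, 214.8]
tcp_rot: [3.141, -0.0, 1.85]
ft_force: [1.3, 0.5, -0.3]
opening: 1.0
grip_force: 0.0
```

Run:
```python
from h import *
print(plan_to([508,-58,215],1.856),env.state()["eef_pos"])
```

```text
[-3.404e+02  3.580e+01 -2.000e-01 -4.000e-01] [379.87643075 259.4155585  214.75967861]
```

Emit:
step_arm:
  plan:
    - [[-340,36,0,0,1],[-340,36,0,0,1],[-340,36,0,0,1],[-340,36,0,0,1],[-340,36,0,0,1],[-340,36,0,0,0],[-340,36,0,0,0],[-340,36,0,0,0]]

```text
t: 1.53
eef_pos: [507.2, -49.1, 214.7]
tcp_rot: [3.141, -0.0, 1.857]
ft_force: [0.8, 0.6, 0.9]
opening: 0.846
grip_force: 0.0
```

Run:
```python
from h import *
print(plan_to([508,-58,215],1.856),env.state()["eef_pos"])
crop("scene","s2.png",180,100,200,150,4)
cv2.imwrite("pics/t2.png",env.read_camera("top"))
print(proj("scene",[508,-58,171]),proj("top",[508,-58,171]))
```

```text
[-8.8 -1.7 -0.3  0. ] [507.18244879 -49.05616011 214.70818906]
[308.19217741  97.88238881] [329.182691   180.71250979]
```

View pics/s2.png

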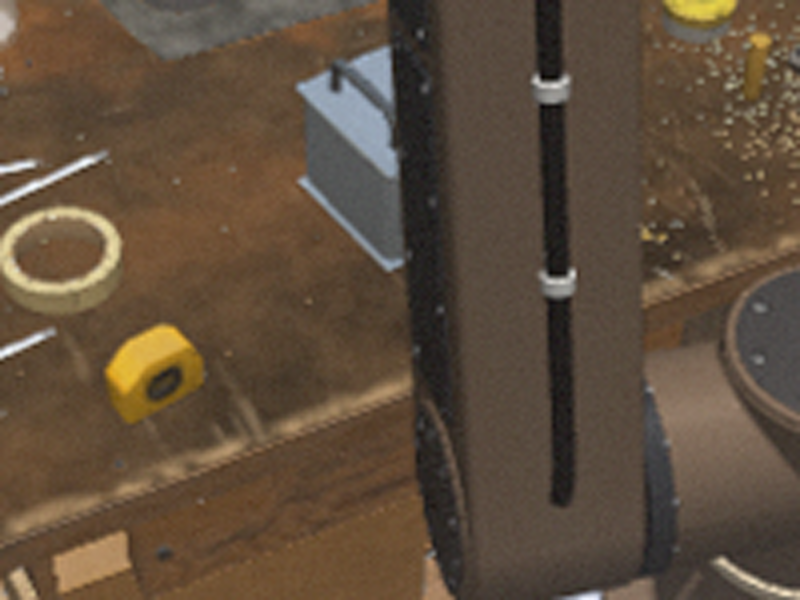

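Emit:
step_arm:
  plan:
    - [[0,0,0,0,-0.2],[0,0,0,0,-0.2]]

```text
t: 1.8
eef_pos: [506.4, -46.4, 214.4]
tcp_rot: [-3.141, -0.001, 1.857]
ft_force: [-0.2, 1.0, 0.1]
opening: 0.622
grip_force: 0.0
```

Run:
```python
from h import *
print(plan_to([508,-58,150],1.856),env.state()["eef_pos"])
```

```text
[-11.6  -1.7  64.4   0. ] [506.37109467 -46.39658258 214.40614962]
```

Emit:
step_arm:
  plan:
    - [[-11.5,-1.7,20,0,-0.4],[-11.5,-1.7,40,0,-0.4],[-11.5,-1.7,54,0,-0.4],[-11.5,-1.7,60,0,-0.4],[-11.5,-1.7,63,0,-0.4],[-11.5,-1.7,63,0,-0.4]]

```text
t: 2.3
eef_pos: [508.4, -57.5, 151.7]
tcp_rot: [-3.141, -0.0, 1.858]
ft_force: [0.6, 0.8, 0.7]
opening: 0.306
grip_force: 0.0
```

Emit:
step_arm:
  plan:
    - [[0,0,0,0,-0.6],[0,0,0,0,-0.65],[0,0,0,0,-0.7],[0,0,0,0,-0.7],[0,0,0,0,-0.74],[0,0,0,0,-0.74]]

```text
t: 2.8
eef_pos: [509.3, -58.5, 152.2]
tcp_rot: [3.139, 0.001, 1.857]
ft_force: [3.6, 1.0, 3.4]
opening: 0.132
grip_force: 2.0
```

Emit:
step_arm:
  plan:
    - [[0,0,0,0,-1],[0,0,0,0,-1],[0,0,0,0,-1],[0,0,0,0,-1]]

```text
t: 3.13
eef_pos: [509.6, -58.4, 152.2]
tcp_rot: [3.139, 0.001, 1.857]
ft_force: [5.1, 2.3, 3.4]
opening: 0.126
grip_force: 30.0
```

Run:
```python
from h import *
s=env.state();print(s["moment"],s["ft_force"],s["joints"],plan_to([508,-58,150],1.856))
```

```text
[ 0.36000377 -1.03356212  0.02615135] [5.14280863 2.26021186 3.44510303] [-2.43252238e-01  4.11988119e-01  1.90375020e+00  8.26495148e-04
  8.22904094e-01 -5.29590020e-01] [ 0.8 -1.5  2.2  0. ]
```

Emit:
step_arm:
  plan:
    - [[0,1,0,5,-1],[0,1,0,10,-1],[0,1,0,15,-1],[0,1,0,20,-1],[0,1,0,25,-1],[0,1,0,30,-1],[0,1,0,35,-1],[0,1,0,35,-1]]

```text
t: 3.8
eef_pos: [509.1, -58.2, 152.1]
tcp_rot: [-3.141, 0.0, 1.241]
ft_force: [-2.5, 0.1, 9.2]
opening: 0.126
grip_force: 30.0
```

```bash
cat > m.py <<'E'
from h import *
s=env.state();print(s["moment"].round(3),s["ft_force"].round(1),s["eef_pos"].round(1),s["tcp_rot"][2].round(3))
E
python3 m.py
```

```text
[-0.045  0.48   0.091] [-2.5  0.1  9.2] [509.1 -58.2 152.1] 1.241
```

Emit:
step_arm:
  plan:
    - [[0,0,0,5,-1],[0,0,0,9,-1],[0,0,0,9,-1]]

```text
t: 4.05
eef_pos: [508.9, -58.1, 152.1]
tcp_rot: [-3.141, 0.0, 1.085]
ft_force: [-3.4, 0.6, 9.7]
opening: 0.122
grip_force: 30.0
```

```bash
python3 m.py
```

```text
[0.03  0.727 0.051] [-3.4  0.6  9.7] [508.9 -58.1 152.1] 1.085
```

Emit:
step_arm:
  plan:
    - [[0,0,-0.5,5,-1],[0,0,-0.5,8,-1],[0,0,-0.5,8,-1]]

```text
t: 4.3
eef_pos: [508.8, -57.9, 152.2]
tcp_rot: [-3.14, 0.001, 0.947]
ft_force: [-2.5, 0.8, 5.9]
opening: 0.125
grip_force: 30.0
```

```bash
python3 m.py
```

```text
[0.15  0.741 0.057] [-2.5  0.8  5.9] [508.8 -57.9 152.2] 0.947
```

Emit:
step_arm:
  plan:
    - [[0,0,0,5,-1],[0,0,0,8,-1],[0,0,0,8,-1]]

```text
t: 4.55
eef_pos: [508.6, -57.9, 152.2]
tcp_rot: [-3.14, 0.001, 0.808]
ft_force: [-2.7, 2.1, 5.1]
opening: 0.128
grip_force: 30.0
```

```bash
python3 m.py
```

```text
[0.281 0.874 0.081] [-2.7  2.1  5.1] [508.6 -57.9 152.2] 0.808
```

Emit:
step_arm:
  plan:
    - [[0,0,0,5,-1],[0,0,0,8,-1],[0,0,0,8,-1]]

```text
t: 4.8
eef_pos: [508.5, -57.7, 152.2]
tcp_rot: [-3.14, 0.001, 0.669]
ft_force: [-4.2, 2.6, 6.4]
opening: 0.124
grip_force: 30.0
```

```bash
python3 m.py
```

```text
[0.522 0.952 0.082] [-4.2  2.6  6.4] [508.5 -57.7 152.2] 0.669
```

Emit:
step_arm:
  plan:
    - [[0,0,0,5,-1],[0,0,0,8,-1],[0,0,0,8,-1]]

```text
t: 5.05
eef_pos: [508.4, -57.6, 152.1]
tcp_rot: [-3.14, 0.001, 0.529]
ft_force: [-3.3, 3.5, 6.9]
opening: 0.121
grip_force: 30.0
```

```bash
python3 m.py
```

```text
[0.788 1.003 0.233] [-3.3  3.5  6.9] [508.4 -57.6 152.1] 0.529
```

Emit:
step_arm:
  plan:
    - [[0,0,0,5,-1],[0,0,0,8,-1],[0,0,0,8,-1]]

```text
t: 5.3
eef_pos: [508.4, -57.4, 152.1]
tcp_rot: [-3.14, 0.002, 0.39]
ft_force: [-4.5, 5.6, 7.8]
opening: 0.123
grip_force: 30.0
```

```bash
python3 m.py
```

```text
[1.01  0.944 0.337] [-4.5  5.6  7.8] [508.4 -57.4 152.1] 0.39
```

Emit:
step_arm:
  plan:
    - [[0,0,0,5,-1],[0,0,0,8,-1],[0,0,0,8,-1]]

```text
t: 5.55
eef_pos: [508.5, -57.3, 152.1]
tcp_rot: [-3.14, 0.002, 0.251]
ft_force: [-3.2, 5.2, 7.1]
opening: 0.127
grip_force: 30.1
```

```bash
python3 m.py
```

```text
[1.209 0.849 0.432] [-3.2  5.2  7.1] [508.5 -57.3 152.1] 0.251
```

Emit:
step_arm:
  plan:
    - [[0,0,0,4,-1],[0,0,0,4,-1]]

```text
t: 5.72
eef_pos: [508.4, -57.3, 152.1]
tcp_rot: [-3.14, 0.002, 0.18]
ft_force: [-4.6, 6.9, 8.1]
opening: 0.127
grip_force: 30.2
```

```bash
python3 m.py
```

```text
[1.297 0.877 0.573] [-4.6  6.9  8.1] [508.4 -57.3 152.1] 0.18
```

Emit:
step_arm:
  plan:
    - [[0,0,0,4,-1],[0,0,0,4,-1]]

```text
t: 5.88
eef_pos: [508.5, -57.2, 152.2]
tcp_rot: [-3.14, 0.002, 0.111]
ft_force: [-2.6, 7.7, 7.3]
opening: 0.124
grip_force: 30.4
```

```bash
python3 m.py
```

```text
[1.351 0.877 0.59 ] [-2.6  7.7  7.3] [508.5 -57.2 152.2] 0.111
```

Run:
```python
from h import *
im=crop("top","can3.png",230,130,160,120,5)
```

```text
(no output)
```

View pics/can3.png

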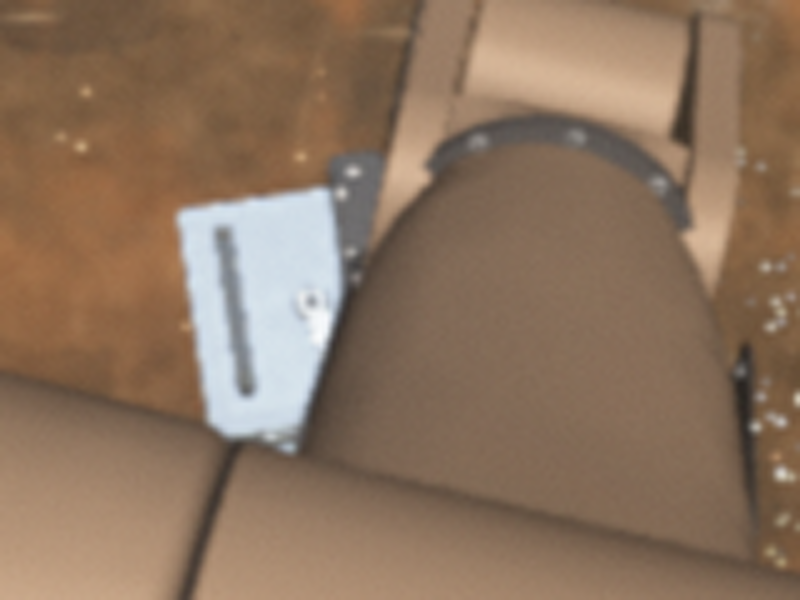

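```bash
echo 'print(s["tau"].round(3)[5],s["joints"].round(3))'>>m.py; python3 m.py
```

```text
[1.33  0.866 0.601] [-3.8  6.6  6.8] [508.5 -57.2 152.1] 0.114
1.1 [-2.420e-01  4.120e-01  1.903e+00  1.000e-03  8.280e-01  1.215e+00]
```

Emit:
step_arm:
  plan:
    - [[0,0,0,4,-1],[0,0,0,4,-1]]

```text
t: 6.1
eef_pos: [508.5, -57.1, 152.1]
tcp_rot: [-3.14, 0.002, 0.041]
ft_force: [-4.2, 7.7, 7.2]
opening: 0.129
grip_force: 30.6
```

```bash
python3 m.py
```

```text
[1.451 0.887 0.675] [-4.2  7.7  7.2] [508.5 -57.1 152.1] 0.041
1.613 [-2.420e-01  4.120e-01  1.903e+00  1.000e-03  8.280e-01  1.287e+00]
```

Emit:
step_arm:
  plan:
    - [[0,0,0,4,-1],[0,0,0,4,-1]]

```text
t: 6.27
eef_pos: [508.5, -57.1, 152.2]
tcp_rot: [-3.14, 0.002, -0.029]
ft_force: [-4.1, 7.5, 6.6]
opening: 0.128
grip_force: 30.9
```

```bash
python3 m.py
```

```text
[1.544 0.874 0.716] [-4.1  7.5  6.6] [508.5 -57.1 152.2] -0.029
1.687 [-2.410e-01  4.120e-01  1.903e+00  1.000e-03  8.280e-01  1.357e+00]
```

Emit:
step_arm:
  plan:
    - [[0,0,0,0,-0.6],[0,0,0,0,-0.4],[0,0,0,0,-0.4],[0,0,-20,0,-0.4],[0,0,-60,0,-0.4],[0,0,-60,0,-0.4]]

```text
t: 6.77
eef_pos: [511.5, -58.7, 217.2]
tcp_rot: [3.14, -0.007, -0.027]
ft_force: [0.7, -0.1, 1.1]
opening: 0.298
grip_force: 0.0
```

```bash
python3 m.py; python3 -c "
from h import *
print(plan_to([450,300,215],0.6))"
```

```text
[-0.06   0.188  0.003] [ 0.7 -0.1  1.1] [511.5 -58.7 217.2] -0.027
-0.016 [-0.243  0.329  1.827  0.     0.978  1.355]
[ -71.1 -356.9    2.2  -35.9]
```

Emit:
step_arm:
  plan:
    - [[-70,-357,0,-30,0],[-70,-357,0,-30,0],[-70,-357,0,-30,0],[-70,-357,0,-30,0],[-70,-357,0,-30,0],[-70,-357,0,-30,0],[-70,-357,0,-30,0],[-70,-357,0,-30,0]]

```text
t: 7.43
eef_pos: [453.9, 272.6, 212.1]
tcp_rot: [3.141, -0.001, 0.497]
ft_force: [1.0, -0.5, -0.3]
opening: 0.499
grip_force: 0.0
```

```bash
python3 m.py
python3 - <<'E'
from h import *
a=env.read_camera("top")[150:230,255:365];b=env.read_camera("scene")[85:165,250:350]
f=lambda i,k:cv2.resize(i,None,fx=k,fy=k,interpolation=cv2.INTER_CUBIC)
b=f(b,4);a=f(a,4)
cv2.imwrite("pics/both4.png",np.hstack([a,b[:a.shape[0]]])[:,:800])
E
```

```text
[-0.096  0.097 -0.019] [ 1.  -0.5 -0.3] [453.9 272.6 212.1] 0.497
-1.517 [ 0.416  0.358  1.795 -0.     0.987  1.49 ]
```

View pics/both4.png

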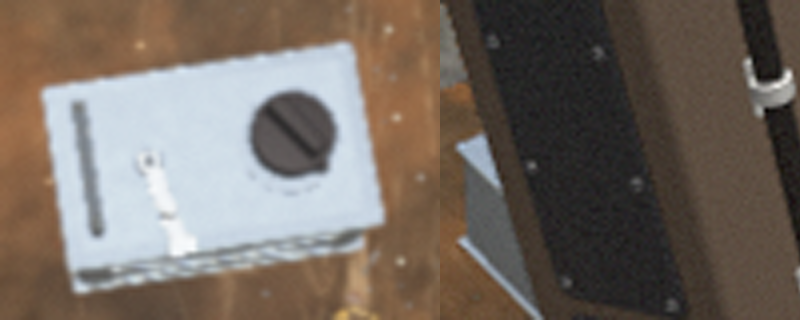

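Run:
```python
from h import *
a=np.mean([env.read_camera("top")[164:204,308:350].astype(float) for _ in range(8)],0)
a=np.clip(cv2.resize(a,None,fx=14,fy=14,interpolation=cv2.INTER_CUBIC)*1.1,0,255).astype(np.uint8)
cv2.imwrite("pics/cap5.png",a);print(env.state()["t"],proj("top",[508.5,-57.5,144]))
```

```text
7.9333 [328.00256533 182.94990118]
```

View pics/cap5.png

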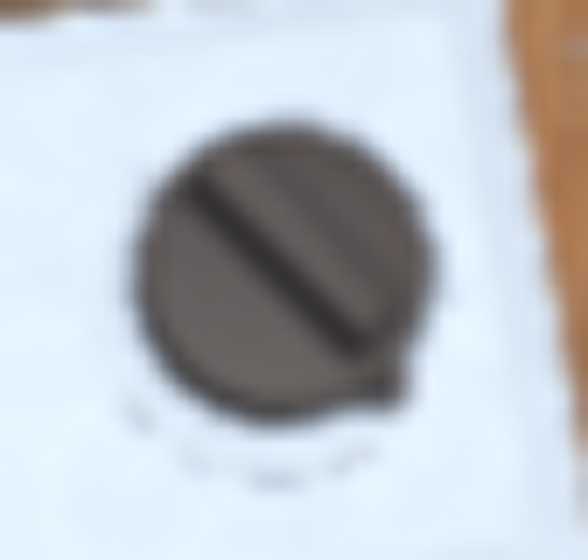

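Run:
```python
from h import *
print(plan_to([508.5,-57.2,214],0.69),plan_to([508.5,-57.2,149],0.69),env.state()["eef_pos"])
```

```text
[-107.8  313.1   -1.8  -11.2] [-107.8  313.1   63.2  -11.2] [454.99337356 269.58316803 212.24912848]
```

Emit:
step_arm:
  plan:
    - [[-108,313,-2,-11,-0.4],[-108,313,-2,-11,-0.4],[-108,313,-2,-11,-0.4],[-108,313,-2,-11,-0.4],[-108,313,-2,-11,-0.4],[-108,313,-2,-11,-0.4],[-108,313,-2,-11,-0.4],[-108,313,-2,-11,-0.4]]

```text
t: 8.6
eef_pos: [507.8, -57.0, 214.4]
tcp_rot: [3.141, -0.0, 0.686]
ft_force: [1.4, 0.3, -0.8]
opening: 0.302
grip_force: 0.0
```

Emit:
step_arm:
  plan:
    - [[0,0,0,0,-0.4],[0,0,0,0,-0.4],[0,0,0,0,-0.4]]

```text
t: 8.85
eef_pos: [507.7, -54.5, 214.0]
tcp_rot: [-3.141, 0.0, 0.686]
ft_force: [0.9, -0.3, -0.2]
opening: 0.3
grip_force: 0.0
```

Run:
```python
from h import *
print(plan_to([508.5,-57.2,149],0.69),env.state()["eef_pos"])
```

```text
[-1.1  2.6 65.  -0.2] [507.65922386 -54.46589028 214.03309539]
```

Emit:
step_arm:
  plan:
    - [[-1,2.5,25,0,-0.4],[-1,2.5,45,0,-0.4],[-1,2.5,58,0,-0.4],[-1,2.5,63,0,-0.4],[-1,2.5,65,0,-0.5],[-1,2.5,65,0,-0.6],[-1,2.5,65,0,-0.7],[-1,2.5,65,0,-0.72]]

```text
t: 9.52
eef_pos: [509.2, -56.5, 150.0]
tcp_rot: [3.141, -0.001, 0.688]
ft_force: [0.7, -0.6, 0.4]
opening: 0.153
grip_force: 0.0
```

```bash
python3 m.py
```

```text
[-0.085  0.095 -0.034] [ 0.7 -0.6  0.4] [509.2 -56.5 150. ] 0.688
0.003 [-0.24   0.415  1.907  0.     0.819  0.643]
```

Emit:
step_arm:
  plan:
    - [[0,0,0,0,-0.76],[0,0,0,0,-1],[0,0,0,0,-1],[0,0,0,0,-1]]

```text
t: 9.85
eef_pos: [509.3, -56.9, 149.8]
tcp_rot: [3.14, -0.001, 0.687]
ft_force: [-0.5, -0.9, 6.7]
opening: 0.128
grip_force: 29.9
```

```bash
python3 m.py
```

```text
[-0.193  0.119  0.11 ] [-0.5 -0.9  6.7] [509.3 -56.9 149.8] 0.687
0.057 [-0.24   0.415  1.907  0.     0.818  0.643]
```

Emit:
step_arm:
  plan:
    - [[0,0,-0.5,4,-1],[0,0,-0.5,6,-1]]

```text
t: 10.02
eef_pos: [509.1, -56.8, 149.9]
tcp_rot: [3.141, -0.001, 0.579]
ft_force: [0.7, -1.1, 2.2]
opening: 0.126
grip_force: 29.9
```

```bash
python3 m.py
```

```text
[-0.112 -0.082  0.16 ] [ 0.7 -1.1  2.2] [509.1 -56.8 149.9] 0.579
-0.175 [-0.24   0.415  1.906  0.     0.819  0.751]
```

Emit:
step_arm:
  plan:
    - [[0,0,0,4,-1],[0,0,0,6,-1]]

```text
t: 10.18
eef_pos: [509.1, -56.8, 149.9]
tcp_rot: [3.141, -0.001, 0.475]
ft_force: [1.0, 1.1, 1.7]
opening: 0.124
grip_force: 29.9
```

```bash
python3 m.py
```

```text
[-0.026 -0.107  0.248] [1.  1.1 1.7] [509.1 -56.8 149.9] 0.475
0.056 [-0.24   0.415  1.906  0.     0.819  0.856]
```

Emit:
step_arm:
  plan:
    - [[0,0,0,4,-1],[0,0,0,6,-1]]

```text
t: 10.35
eef_pos: [509.1, -56.7, 149.9]
tcp_rot: [3.141, -0.001, 0.37]
ft_force: [0.9, 0.3, 2.0]
opening: 0.125
grip_force: 29.9
```

```bash
python3 m.py
```

```text
[ 0.038 -0.043  0.36 ] [0.9 0.3 2. ] [509.1 -56.7 149.9] 0.37
0.149 [-0.24   0.415  1.906  0.     0.819  0.961]
```

Emit:
step_arm:
  plan:
    - [[0,0,0,4,-1],[0,0,0,6,-1]]

```text
t: 10.52
eef_pos: [509.1, -56.7, 149.9]
tcp_rot: [3.141, -0.001, 0.266]
ft_force: [1.2, 0.5, 2.7]
opening: 0.128
grip_force: 30.0
```

```bash
python3 m.py
```

```text
[ 0.13  -0.057  0.454] [1.2 0.5 2.7] [509.1 -56.7 149.9] 0.266
0.24 [-0.24   0.415  1.906  0.     0.819  1.065]
```

Emit:
step_arm:
  plan:
    - [[0,0,0,6,-1],[0,0,0,12,-1],[0,0,0,12,-1]]

```text
t: 10.77
eef_pos: [509.1, -56.7, 149.9]
tcp_rot: [3.142, -0.001, 0.055]
ft_force: [-0.1, 0.9, 3.0]
opening: 0.125
grip_force: 29.9
```

```bash
python3 m.py
```

```text
[ 0.197 -0.135  0.291] [-0.1  0.9  3. ] [509.1 -56.7 149.9] 0.055
2.162 [-0.24   0.415  1.906  0.     0.819  1.276]
```

Emit:
step_arm:
  plan:
    - [[0,0,0,4,-1],[0,0,0,6,-1]]

```text
t: 10.93
eef_pos: [509.1, -56.6, 149.9]
tcp_rot: [-3.141, -0.001, -0.045]
ft_force: [1.3, 2.2, 3.2]
opening: 0.125
grip_force: 30.0
```

```bash
python3 m.py
```

```text
[ 0.327 -0.11   0.364] [1.3 2.2 3.2] [509.1 -56.6 149.9] -0.045
0.084 [-0.24   0.415  1.906  0.     0.819  1.376]
```

Emit:
step_arm:
  plan:
    - [[0,0,0,4,-1],[0,0,0,4,-1]]

```text
t: 11.1
eef_pos: [509.1, -56.6, 149.9]
tcp_rot: [-3.141, -0.001, -0.115]
ft_force: [2.1, 1.8, 3.2]
opening: 0.125
grip_force: 29.9
```

```bash
python3 m.py; python3 -c "
from h import *
i=env.read_camera('top')[150:230,230:310];cv2.imwrite('pics/c6.png',cv2.resize(i,None,fx=6,fy=6,interpolation=2))
j=i.max(2)
t=cv2.inRange(i,(150,120,100),(255,255,255));c=max(cv2.findContours(t,0,2)[0],key=cv2.contourArea);q=c[:,0]+[230,150]
print(q[np.argmin(q.sum(1))],q[np.argmax(q[:,1]-q[:,0])])"
```

```text
[ 0.238 -0.228  0.194] [2.1 1.8 3.2] [509.1 -56.6 149.9] -0.115
1.282 [-0.24   0.415  1.906  0.     0.819  1.446]
[266 172] [271 212]
```

Emit:
step_arm:
  plan:
    - [[0,0,0,0,-0.6],[0,0,0,0,-0.4],[0,0,0,0,-0.4],[0,0,-20,0,-0.4],[0,0,-60,0,-0.4],[0,0,-60,0,-0.4]]

```text
t: 11.65
eef_pos: [510.7, -57.2, 214.7]
tcp_rot: [3.141, -0.007, -0.114]
ft_force: [1.0, 0.6, 1.3]
opening: 0.301
grip_force: 0.0
```

Emit:
step_arm:
  plan:
    - [[-40,-350,0,-30,-1],[-40,-350,0,-30,-1],[-40,-350,0,-30,-1],[-40,-350,0,-30,-1],[-40,-350,0,-30,-1],[-40,-350,0,-30,-1],[-40,-350,0,-30,-1],[-40,-350,0,-30,-1]]

```text
t: 12.32
eef_pos: [508.9, 278.6, 209.5]
tcp_rot: [3.142, 0.0, 0.409]
ft_force: [1.7, -0.2, -0.7]
opening: 0.008
grip_force: 0.0
```

Run:
```python
from h import *
a=np.mean([env.read_camera("top")[160:215,280:350].astype(float) for _ in range(8)],0)
a=np.clip(cv2.resize(a,None,fx=11,fy=11,interpolation=cv2.INTER_CUBIC)*1.1,0,255).astype(np.uint8)
cv2.imwrite("pics/cap7.png",a[:600]);s=env.state();print(s["t"],s["eef_pos"],s["tcp_rot"])
```

```text
12.7167 [509.56298401 275.33346215 209.69372963] [3.14153067e+00 9.56596184e-05 4.06844622e-01]
```

View pics/cap7.png

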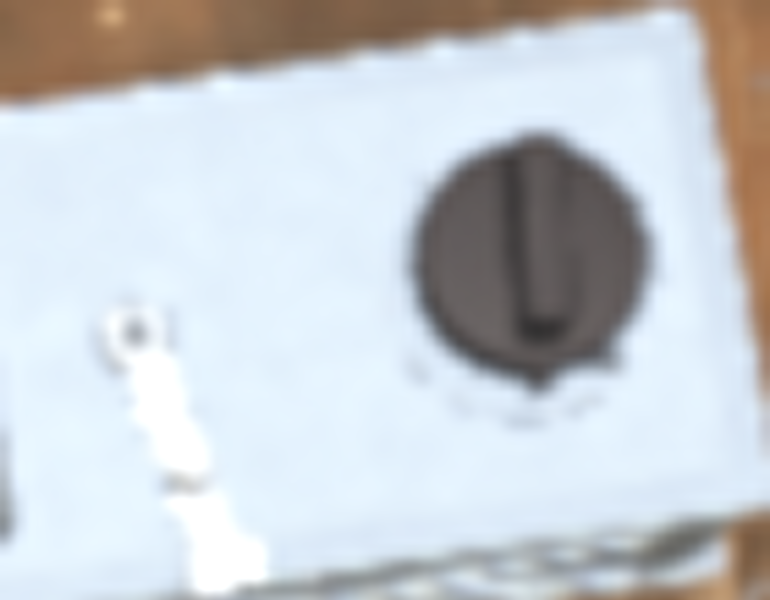

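The cap's nub is now at (540,385) and the collar lug, now uncovered, is at (610,358). They are about 0.68 rad apart, which is two clicks. Next I'll straddle the keeper post with the fingers and swing it in.

Run:
```python
from h import *
print(plan_to([458,27.5,210],0.36))
```

```text
[-145.4  207.2   -0.3    2.7]
```

Emit:
step_arm:
  plan:
    - [[-145,207,0,3,-0.2],[-145,207,0,3,-0.2],[-145,207,0,3,-0.2],[-145,207,0,3,-0.2],[-145,207,0,3,-0.2],[-145,207,0,3,-0.2],[-145,207,0,3,-0.2],[-145,207,0,3,-0.2]]

```text
t: 13.38
eef_pos: [458.1, 26.3, 210.0]
tcp_rot: [3.141, -0.001, 0.35]
ft_force: [0.2, 0.8, 0.6]
opening: 0.397
grip_force: 0.0
```

Emit:
step_arm:
  plan:
    - [[0,0,0,0,-0.2],[0,0,0,0,-0.2],[0,0,0,0,-0.2]]

```text
t: 13.63
eef_pos: [458.6, 29.9, 209.6]
tcp_rot: [-3.141, -0.0, 0.357]
ft_force: [-1.0, 0.2, 0.2]
opening: 0.397
grip_force: 0.0
```

Run:
```python
from h import *
print(plan_to([458,27.5,125],0.36),env.state()["eef_pos"])
```

```text
[-1.4  2.1 84.6 -0.2] [458.57667455  29.94615918 209.58107342]
```

Emit:
step_arm:
  plan:
    - [[-1.4,2,30,0,-0.2],[-1.4,2,55,0,-0.2],[-1.4,2,70,0,-0.2],[-1.4,2,78,0,-0.2],[-1.4,2,84,0,-0.2],[-1.4,2,84,0,-0.2]]

```text
t: 14.13
eef_pos: [457.8, 27.3, 125.0]
tcp_rot: [-3.141, 0.001, 0.357]
ft_force: [-0.4, 0.7, 0.1]
opening: 0.4
grip_force: 0.0
```

Emit:
step_arm:
  plan:
    - [[0,0,0,0,-0.5],[0,0,0,0,-0.55],[0,0,0,0,-0.6],[0,0,0,0,-0.6],[0,0,0,0,-0.6]]

```text
t: 14.55
eef_pos: [458.0, 26.7, 126.0]
tcp_rot: [3.141, -0.001, 0.356]
ft_force: [-0.5, 0.3, -0.5]
opening: 0.206
grip_force: 0.0
```

```bash
python3 m.py
```

```text
[-0.094  0.147 -0.007] [-0.5  0.3 -0.5] [458.   26.7 126. ] 0.356
0.0 [-0.086  0.388  2.054  0.     0.699  1.129]
```

```bash
cat > arc.py <<'E'
from h import *
import sys
P=np.array([495.3,41.4]);a,b,n=map(float,sys.argv[1:])
for f in np.linspace(a,b,int(n)+1)[1:]:
    q=P+40*np.array([np.cos(f),np.sin(f)]);print(plan_to([q[0],q[1],125],f+np.pi).tolist())
E
python3 arc.py -2.785 -2.0 8; echo; python3 m.py
```

```text
[0.3, 3.2, 1.0, -5.7]
[0.9, 7.0, 1.0, -11.3]
[1.8, 10.8, 1.0, -16.9]
[3.1, 14.5, 1.0, -22.5]
[4.8, 18.1, 1.0, -28.2]
[6.8, 21.4, 1.0, -33.8]
[9.2, 24.6, 1.0, -39.4]
[11.8, 27.5, 1.0, -45.0]

[-0.094  0.147 -0.007] [-0.5  0.3 -0.5] [458.   26.7 126. ] 0.356
0.0 [-0.086  0.388  2.054  0.     0.699  1.129]
```

Emit:
step_arm:
  plan:
    - [[0.3,3.2,0,-5.5,-0.6],[1,7,0,-11.5,-0.6],[2,11,0,-17,-0.6],[3,14.5,0,-22.5,-0.6],[5,18,0,-28,-0.6],[7,21.5,0,-34,-0.6],[9,24.5,0,-39.5,-0.6],[12,27.5,0,-45,-0.6]]

```text
t: 15.22
eef_pos: [478.4, 5.0, 125.8]
tcp_rot: [-3.141, 0.0, 1.146]
ft_force: [-2.0, 0.0, 1.3]
opening: 0.199
grip_force: 0.8
```

```bash
python3 m.py; python3 arc.py -2.0 -1.36 7
```

```text
[-0.146  0.48   0.022] [-2.   0.   1.3] [478.4   5.  125.8] 1.146
1.921 [-0.128  0.412  2.008  0.     0.723  0.297]
[0.3, 3.8, 0.8, -5.0]
[0.7, 7.5, 0.8, -10.2]
[1.6, 11.0, 0.8, -15.5]
[2.7, 14.5, 0.8, -20.7]
[4.1, 17.9, 0.8, -25.9]
[5.9, 21.1, 0.8, -31.2]
[7.9, 24.1, 0.8, -36.4]
```

Contact is light (about 2 N). I'll go on around the arc.

Emit:
step_arm:
  plan:
    - [[0.3,4,0,-5,-0.6],[0.7,7.5,0,-10,-0.6],[1.6,11,0,-15.5,-0.6],[2.7,14.5,0,-21,-0.6],[4,18,0,-26,-0.6],[6,21,0,-31,-0.6],[7,22.5,0,-34,-0.6],[7,22.5,0,-34,-0.6]]

```text
t: 15.88
eef_pos: [502.3, 2.0, 125.7]
tcp_rot: [3.141, 0.0, 1.737]
ft_force: [-0.1, -0.6, -0.3]
opening: 0.2
grip_force: 0.0
```

```bash
python3 m.py; python3 arc.py -1.36 -1.2 2
```

```text
[-0.086  0.059  0.035] [-0.1 -0.6 -0.3] [502.3   2.  125.7] 1.737
-1.082 [-0.128  0.439  1.953  0.     0.749 -0.294]
[0.3, 4.6, 0.7, -7.1]
[0.8, 7.8, 0.7, -11.7]
```

Emit:
step_arm:
  plan:
    - [[0,2,0,0,-0.6],[0,4,0,0,-0.6],[0,4,0,0,-0.6]]

```text
t: 16.13
eef_pos: [505.6, 2.7, 125.6]
tcp_rot: [-3.14, -0.0, 1.733]
ft_force: [-3.4, -2.0, 2.1]
opening: 0.202
grip_force: 1.6
```

Emit:
step_arm:
  plan:
    - [[0,1,0,0,-0.6],[0,1,0,0,-0.6]]

```text
t: 16.3
eef_pos: [505.8, 2.8, 125.5]
tcp_rot: [-3.139, -0.0, 1.734]
ft_force: [-7.9, -3.8, 4.7]
opening: 0.205
grip_force: 4.0
```

Emit:
step_arm:
  plan:
    - [[0,-5,0,0,-0.5],[0,-5,0,0,-0.35],[0,-5,0,0,-0.35],[0,-5,-30,0,-0.35],[0,-5,-65,0,-0.35],[0,-5,-90,0,-0.35],[0,-5,-90,0,-0.35]]

```text
t: 16.88
eef_pos: [504.1, 2.1, 220.2]
tcp_rot: [3.134, 0.002, 1.735]
ft_force: [-0.3, 0.6, 0.7]
opening: 0.324
grip_force: 0.0
```

Emit:
step_arm:
  plan:
    - [[-40,-30,0,0,-0.35],[-80,-30,0,0,-0.35],[-80,-30,0,0,-0.35]]

```text
t: 17.13
eef_pos: [485.6, -85.6, 215.6]
tcp_rot: [3.14, 0.001, 1.733]
ft_force: [-0.3, 0.5, -0.3]
opening: 0.322
grip_force: 0.0
```

Run:
```python
from h import *
print(plan_to([500,290,230],0.7))
```

```text
[368.3  74.8 -14.4  59.2]
```

Emit:
step_arm:
  plan:
    - [[368,75,0,59,-0.35],[368,75,0,59,-0.35],[368,75,0,59,-0.35],[368,75,0,59,-0.35],[368,75,0,59,-0.35],[368,75,0,59,-0.35],[368,75,0,59,-0.35],[368,75,0,59,-0.35]]

```text
t: 17.8
eef_pos: [497.0, 214.4, 215.3]
tcp_rot: [-3.142, -0.0, 0.845]
ft_force: [-0.2, -0.7, 0.4]
opening: 0.325
grip_force: 0.0
```

Emit:
step_arm:
  plan:
    - [[0,0,0,0,-0.35],[0,0,0,0,-0.35],[0,0,0,0,-0.35],[0,0,0,0,-0.35]]

```text
t: 18.13
eef_pos: [497.1, 211.6, 215.4]
tcp_rot: [-3.141, 0.0, 0.852]
ft_force: [-0.0, -0.3, 0.2]
opening: 0.326
grip_force: 0.0
```

Run:
```python
from h import *
a=np.mean([env.read_camera("top")[160:215,280:350].astype(float) for _ in range(4)],0)
cv2.imwrite("pics/end8.png",cv2.resize(a,None,fx=10,fy=10,interpolation=cv2.INTER_CUBIC).clip(0,255).astype(np.uint8))
```

```text
(no output)
```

View pics/end8.png

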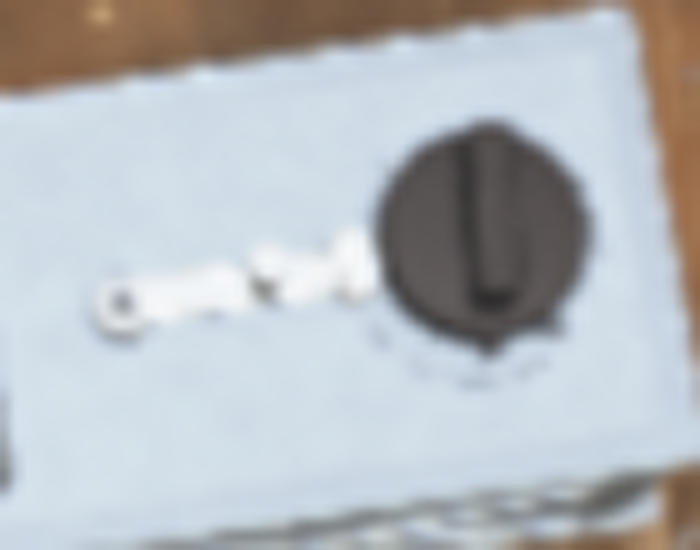

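The keeper lies from its pivot at (122,303) to its foot at (360,262), against the collar. The nub at (487,350) is still about two teeth past the lug at (553,325).

```bash
python3 -c "
from cell import env
print(env.job_done())"
```

```text
the job is handed in; nothing more can be done
None
```

The job is handed in: the cap sits about two clicks past its collar, the keeper is fully in against the collar, and the can shows no movement in the camera views. The first turn ended without a click, so I regripped the cap and turned again.

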